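Load the reference rods and hold the detector cover open

TASK

Stand the red-capped and the blue-capped reference rod upright in the two holes of the cream sample holder, one in each and fully home, leaving the black-capped rod in the wooden rack. Then take the spring-shut black detector cover by its steel handle bar, raise it to 50 degrees (the yellow mark on the angle scale) and finish while still holding it there by the bar, so that the detector can look out past the rods. Leave everything else on the table where it is.

Things in the scene. Friction and masses are not known exactly. Their poses are not given: they have to be found in the camera images.
- rod_red: red-capped reference rod: bare aluminium, 14 mm diameter, with a red 16 mm cylindrical cap over its top 35 mm; 120 mm long, about 60 g. Origin at the centre of its lower end, z along the rod to the cap. Starts upright in one of the three rack holes, its top 135 mm above the table
- rod_blue: blue-capped reference rod: bare aluminium, 14 mm diameter, with a blue 16 mm cylindrical cap over its top 35 mm; 120 mm long, about 60 g. Origin at the centre of its lower end, z along the rod to the cap. Starts upright in one of the three rack holes, its top 135 mm above the table
- rod_black: black-capped reference rod: bare aluminium, 14 mm diameter, with a black 16 mm cylindrical cap over its top 35 mm; 120 mm long, about 60 g. Origin at the centre of its lower end, z along the rod to the cap. Starts upright in one of the three rack holes, its top 135 mm above the table. Stays where it is
- rack: pale wooden storage rack, fixed: block 180 (x) x 60 (y) x 45 mm (z) with three holes 16 mm wide and 30 mm deep in a row along its x axis, 60 mm apart, the middle one at its centre. Origin at the centre of its underside on the table, z up. It stands to one side of the housing, left or right
- holder: cream sample holder, fixed: block 120 (x) x 60 (y) x 60 mm (z) with two holes along its x axis, 60 mm apart. Origin at the centre of its underside on the table, z up. It stands on the other side of the housing
- holder_hole0 (a point): centre of the mouth of a holder hole, at the block's top face, 60 mm above the table; 18 mm wide, 40 mm deep; a rod fully home stands 80 mm out of it
- holder_hole1 (a point): the other holder hole, alike
- housing: detector housing, fixed: cream base 200 (x) x 300 (y) x 20 mm, on it an open box 160 x 200 x 90 mm under the black cover. Origin at the centre of its underside on the table, z up, x away from the robot to the hinge side. 120 mm to -y of its centre line stands a thin black quarter-circle scale, radius 100 mm about the hinge, top 215 mm up, white ticks each 10 degrees, yellow mark at 50
- cover (a joint): angle of the cover above shut (level), rad: 0 shut, 0.873 = 50 degrees, stop at 1.3. A spring and the cover's weight shut it from any angle: about 3 to 4 N at the bar, along its arc, holds it, and it falls shut when let go
- cover_hinge (a point): centre of the cover's hinge line, which runs along the housing's y axis at its far top edge: 80 mm to +x of the housing's origin, 111 mm above the table. The cover, 160 x 200 x 8 mm, about 0.27 kg with its bar, lies from here towards -x
- cover_bar (a point): the handle of the cover: round steel bar, 12 mm diameter, 90 mm long along its own y axis (the housing's y axis), between two posts. This point is the bar's middle: when shut 130 mm to -x of the hinge line and 43 mm above it (35 mm above the cover's face), 154 mm above the table. It swings with the cover about the hinge line; its x and z axes turn with the cover
- bottle: white closed bottle, 64 mm diameter, 160 mm tall, loose, behind the housing. Origin at its underside. Bystander
- jar: amber closed jar, 70 mm diameter, 90 mm tall, loose, at the right. Origin at its underside. Bystander
- screwdriver: screwdriver lying behind the housing at its left, loose, roughly 200 mm long and under 35 mm high. Bystander
- disc_stage: round aluminium sample stage, top disc 110 mm diameter, 65 mm tall, loose, at the left. Origin at its underside. Bystander

How it is judged:
By the outcome, as a careful person would: the job done as asked, in the order asked, and still so for the second after the job is handed in, while the arm keeps its last pose, push and grip.
It also fails if it takes over 72 s, if anything falls off the work surface, if the arm or the gripper's body presses on something with over 40 N, if the wrist force passes 120 N, or if a joint passes its speed limit or range.

ROBOT

A 6-joint arm with a two-finger parallel gripper is mounted at the origin on the work surface. World frame = base frame: x ahead of the robot, y to its left, z up, the work surface at z = 0. Lengths are in m, angles in degrees, forces in N, time in s.
With the tool pointing down it reaches from about 0.375 to 0.9 m from the base axis. Payload 3.1 kg.
Tool frame: the origin (TCP) lies on the centre line of the jaws, within the pads' length; the fingertips stand 8 mm ahead of it and the grasp point (between the pads) lies 11 mm behind it; z points along the fingers, y is the line along which they close (so a half turn about z gives the same grasp; the last joint's range is limited). The gripper opens to 87 mm and grips with 3 to 60 N. Pads are 19 mm wide; open, the fingers measure 117 mm over their backs; the gripper's body (75 mm by 190 mm) begins 51 mm behind the grasp point.
Start: joints at [-73.253, 30.224, 82.088, -0, 67.689, -10.227], TCP at [0.284, -0.557, 0.231] pointing down, gripper open.
Joint ranges: [-176.69, 176.69], [-43.24, 126.21], [12.49, 139.97], [-82, 262], [0, 151.66], [-163.58, 163.58]. Speed limits (degrees/s): [159.86, 159.86, 180, 180, 180, 180].

INTERFACE

Orientations are given as a 3x3 rotation matrix whose columns are the frame's x, y, z axes.
In Python, from rig import * gives the robot as it stands.
- The arm moves only by the tool step_arm, never from a script. Its argument "targets" is a list of rows, each a list of 5 numbers: the opening, from -1 (shut) to 1 (fully open), then the shift along the world's x, y, z normalised to -1 to 1, where 1 is 0.25 m, then the turn about the world's z normalised to -1 to 1, where 1 is 180 degrees. In form: [[fingers, x, y, z, turn], ...]. A call has 1 to 20 rows; each row is the pose to reach, as a shift and turn from the pose commanded when the call began, turning the shorter way round; what a row does not reach only later rows make up. A row lasts 1/10 s, in which the tool goes at most 50 mm and 8.59 degrees, less where a joint would pass 70% of its speed; a pose out of reach is approached as far as the arm can. A call with a number of a shift or a turn outside -1 to 1 is refused whole. A call with a gripper value outside its range is refused whole. The fingers move at their own pace and stop on an object; the grip force is fixed at half the most. Time passes only in rows, so rows that repeat a pose let the fingers close. It gives the time, the measured TCP pose, the force, the opening and the grip force at its end, in the units of the state.
- read_state(): the state, without advancing time (a new reading comes with each control period).
- capture(name): name is "side" or "top"; returns a dict with "color" (420x560x3 uint8, red, green, blue), "mtx" (3x3 intrinsics, pixels), "pose" (4x4, takes a point from camera to world coordinates). Camera axes: x right, y down, z forward; pixel columns grow to the right and rows downward; lengths in m; the calibration is good to about 2 mm. A picture is of the moment at which its call begins. There is no depth.
- hand_in(): hands the job in; it is judged then, once.
The state is a dict: "time_s": time; "joint_positions": joint angles; "qvel": joint speeds; "tau": joint torques, N m; "position": TCP position; "tcp_rot": TCP orientation; "force": force on the tool from outside, world axes, zero at the start; "moment": the same for the moment, N m; "opening": opening from 0.0 (shut) to 1.0 (fully open); "grasp_force": force on a finger pad.
Only numpy, scipy, OpenCV 4.12 (cv2) and the standard library are available. Lean on these libraries where they do the work, as an engineer would, in place of code of your own. Each camera call takes 0.05 s, during which the arm holds its last target. There are 200 camera calls.

## Working session

There is one attempt and no reset: what is moved stays moved. The work goes in short steps, Python scripts to look and compute and a tool call to move; the robot and the scene stay as the last step left them, time stands still between calls to the robot, and variables do not carry over. Pictures are saved under pics/ and viewed, at most 10 in all, crops included, and the job is handed in when it is done.

Besides the shell and the picture viewer there is one more tool, called after "Emit:" as a command line: name --pt "numbers of a row" for each row, then --argument value for the rest. step_arm: Moves the arm, as the interface text tells. Scaled input: -1 to 1 covers 0.25 m each way for a shift and 180 degrees each way for a turn. Its arguments: {"type":"object","properties":{"targets":{"type":"array","items":{"type":"array","items":{"type":"number"}}}},"required":["targets"]}

```bash
mkdir -p pics
python3 - <<'E'
from rig import *
import cv2,numpy as np
for n in("top","side"):
    c=capture(n); cv2.imwrite(f"pics/{n}0.png",cv2.resize(c["color"][:,:,::-1],(800,600),interpolation=cv2.INTER_CUBIC))
    np.savez(f"{n}.npz",**c); print(n,c["mtx"].round(1).tolist(),c["pose"].round(4).tolist())
s=read_state();print(s["position"],s["tcp_rot"],s["opening"],s["time_s"])
E
```

```text
top [[454.7, 0.0, 284.8], [0.0, 454.7, 207.9], [0.0, 0.0, 1.0]] [[0.0253, -0.9974, 0.0674, 0.5062], [-0.9997, -0.0252, 0.002, 0.0015], [-0.0003, -0.0674, -0.9977, 1.4801], [0.0, 0.0, 0.0, 1.0]]
side [[439.5, 0.0, 281.4], [0.0, 439.5, 200.7], [0.0, 0.0, 1.0]] [[-0.694, -0.3812, 0.6107, -0.0852], [-0.7199, 0.3625, -0.5919, 0.6841], [0.0043, -0.8505, -0.526, 0.7172], [0.0, 0.0, 0.0, 1.0]]
[ 0.28334913 -0.55637208  0.2296689 ] [[ 8.91215048e-01  4.53580712e-01 -5.25844517e-04]
 [ 4.53580854e-01 -8.91213148e-01  1.87955566e-03]
 [ 3.83890646e-04 -1.91360129e-03 -9.99998095e-01]] 0.9987668943908374 0.1
```

View pics/top0.png

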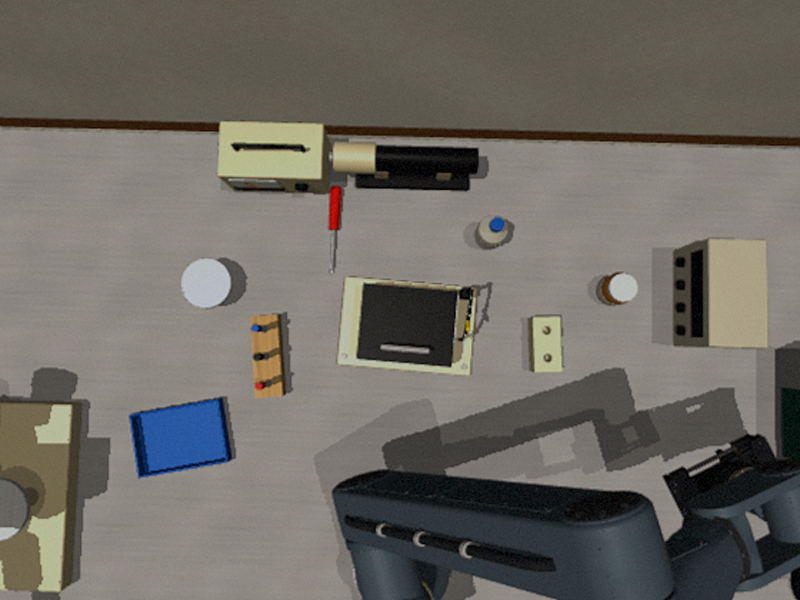

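View pics/side0.png

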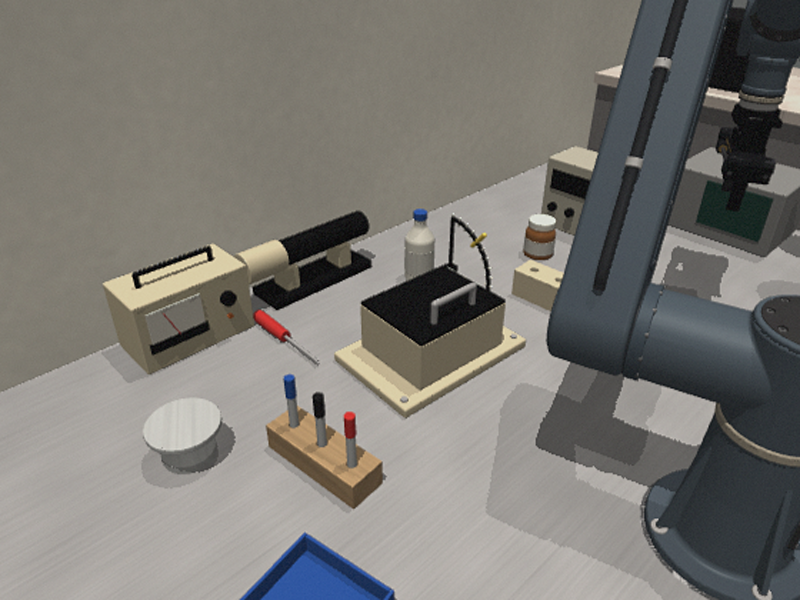

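The top view shows the rack at left, around (267,355), with blue (257,328), black (260,357) and red (260,385). The holder is at right, with holes at (547,330) and (547,358), and the bar runs from (381,346) to (429,352). The side view confirms the rods' order. I'll enlarge both for exact pixels.

Run:
```python
import cv2,numpy as np
t=np.load("top.npz")["color"][:,:,::-1];s=np.load("side.npz")["color"][:,:,::-1]
def crop(im,x0,y0,w,h,k=8):
    o=cv2.resize(im[y0:y0+h,x0:x0+w],None,fx=k,fy=k,interpolation=cv2.INTER_CUBIC)
    for i in range(0,w,10): cv2.line(o,(i*k,0),(i*k,8),(0,255,0),1);cv2.putText(o,str(x0+i),(i*k,20),0,.35,(0,255,0),1)
    for i in range(0,h,10): cv2.line(o,(0,i*k),(8,i*k),(0,255,0),1);cv2.putText(o,str(y0+i),(8,i*k+4),0,.35,(0,255,0),1)
    return o
a=np.zeros((600,800,3),np.uint8)
a[:,:240]=crop(t,172,215,30,75)
a[:,244:484]=crop(t,366,212,30,75)
a[:400,488:800]=crop(t,260,230,39,50)
cv2.imwrite("pics/c1.png",a)
cv2.imwrite("pics/c2.png",crop(s,180,255,95,100,6))
```

```text
(no output)
```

View pics/c1.png

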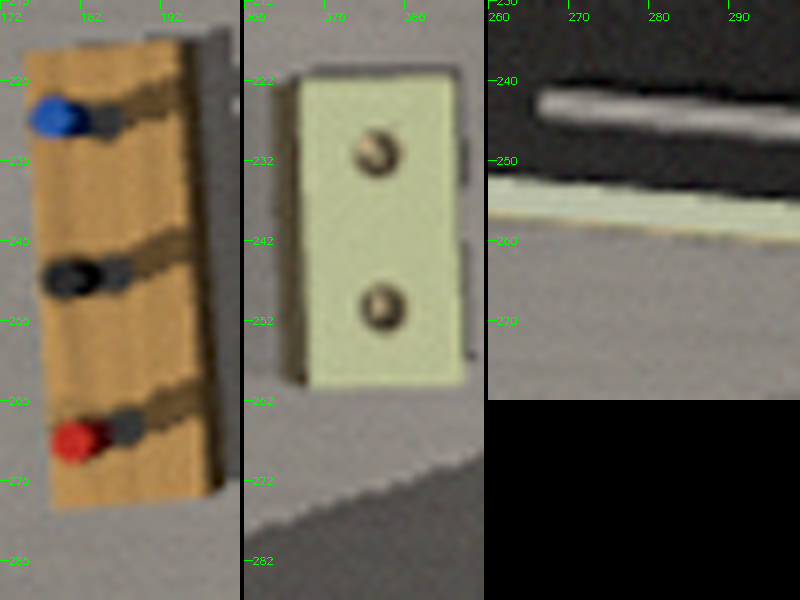

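View pics/c2.png

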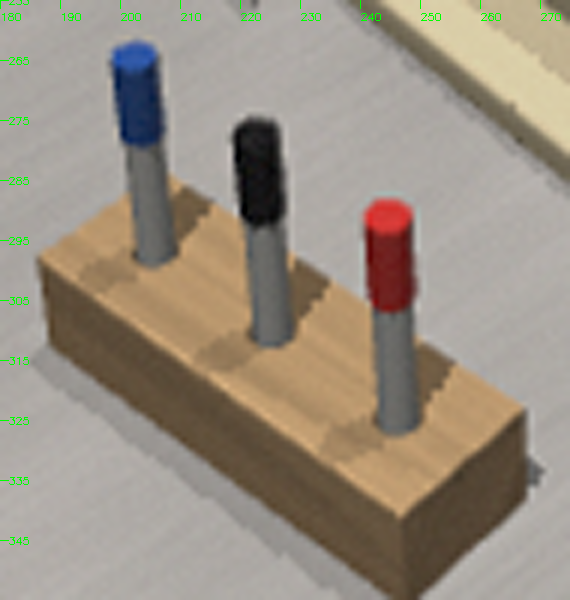

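The crops give these pixels. Top view: blue cap centre (178.1,229.2), black (179.8,249.3), red (180.7,269.7), holes (382.3,230.8) and (383.1,249.9). Side view cap tops: blue (202.1,263.2), black (222.4,275.9), red (244.4,290.6).

```bash
cat > h.py <<'E'
import numpy as np,cv2
def ray(c,uv):
    d=np.linalg.inv(c["mtx"])@[*uv,1];return c["pose"][:3,3],c["pose"][:3,:3]@d
def atz(c,uv,z):
    o,d=ray(c,uv);return o+d*(z-o[2])/d[2]
def proj(c,p):
    q=c["pose"][:3,:3].T@(np.array(p)-c["pose"][:3,3]);return (c["mtx"]@q/q[2])[:2]
E
python3 - <<'E'
from h import *
np.set_printoptions(precision=4,suppress=True)
t=np.load("top.npz");s=np.load("side.npz")
for n,a,b in(("blue",(178.1,229.2),(202.1,263.2)),("black",(179.8,249.3),(222.4,275.9)),("red",(180.7,269.7),(244.4,290.6))):
    print(n,atz(t,a,.135),atz(s,b,.135))
for a in((203.8,297.8),(224.8,311.3),(245.7,325.8)): print("side rod foot approx",atz(s,a,.045))
h=[atz(t,p,.06) for p in((382.3,230.8),(383.1,249.9))];print("holes",h)
print("rack c",atz(t,(186.5,248.6),.045))
g=cv2.cvtColor(t["color"],cv2.COLOR_RGB2GRAY)
m=np.zeros_like(g);m[238:252,255:312]=g[238:252,255:312]>90
n,l,st,ce=cv2.connectedComponentsWithStats(m)
for i in range(1,n):
    if st[i][4]>30:
        ys,xs=np.where(l==i);v=cv2.fitLine(np.c_[xs,ys].astype(np.float32),2,0,.01,.01).ravel();print(st[i],ce[i],v)
        a,b=[atz(t,(ce[i][0]+k*v[0],ce[i][1]+k*v[1]),.156) for k in(-10,10)];c=(a+b)/2;print("bar",c,np.degrees(np.arctan2(*(b-a)[:2])))
# housing base corners at z=.02 (pixels from the 800-wide picture)
for p in((345,277),(477,287),(471,374),(337,363)): print("base",atz(t,(p[0]*.7,p[1]*.7),.02))
E
```

```text
blue [0.5259 0.318  0.135 ] [0.5275 0.3152 0.135 ]
black [0.4669 0.3105 0.135 ] [0.468  0.3088 0.135 ]
red [0.4073 0.3055 0.135 ] [0.4062 0.3041 0.135 ]
side rod foot approx [0.5252 0.3223 0.045 ]
side rod foot approx [0.4631 0.3138 0.045 ]
side rod foot approx [0.4033 0.3078 0.045 ]
holes [array([ 0.5381, -0.3014,  0.06  ]), array([ 0.4788, -0.3046,  0.06  ])]
rack c [0.467  0.3102 0.045 ]
[266 241  35   6 119] [282.6723 243.7143] [  0.9964   0.0843 282.6723 243.7143]
bar [0.4912 0.0078 0.156 ] -176.62990360488246
base [0.6464 0.1453 0.02  ]
base [ 0.6313 -0.1531  0.02  ]
base [ 0.4359 -0.1432  0.02  ]
base [0.4528 0.157  0.02  ]
```

Emit:
step_arm --pt "0.2 0.864 1 0.2 -0.117" --pt "0.2 0.864 1 0.2 -0.117" --pt "0.2 0.864 1 0.2 -0.117" --pt "0.2 0.864 1 0.2 -0.117" --pt "0.2 0.864 1 0.2 -0.117" --pt "0.2 0.864 1 0.2 -0.117" --pt "0.2 0.864 1 0.2 -0.117" --pt "0.2 0.864 1 0.2 -0.117"

```text
time_s: 0.9
position: [0.5022, -0.3031, 0.2811]
tcp_rot: [[0.994, 0.109, 0.002], [0.109, -0.994, 0.001], [0.002, -0.001, -1.0]]
force: [0.5, 0.4, 0.7]
opening: 0.603
grasp_force: 0.0
```

Emit:
step_arm --pt "0.2 0 1 0 0" --pt "0.2 0 1 0 0" --pt "0.2 0 1 0 0" --pt "0.2 0 1 0 0" --pt "0.2 0 1 0 0" --pt "0.2 0 1 0 0"

```text
time_s: 1.5
position: [0.4975, -0.0518, 0.28]
tcp_rot: [[0.994, 0.109, -0.003], [0.109, -0.994, 0.003], [-0.003, -0.003, -1.0]]
force: [-0.1, 0.8, 0.9]
opening: 0.603
grasp_force: 0.0
```

Emit:
step_arm --pt "0.2 -0.2 1 0 0" --pt "0.2 -0.2 1 0 0" --pt "0.2 -0.2 1 0 0" --pt "0.2 -0.2 1 0 0" --pt "0.2 -0.2 1 0 0" --pt "0.2 -0.2 1 0 0"

```text
time_s: 2.1
position: [0.4481, 0.1963, 0.2803]
tcp_rot: [[0.994, 0.108, -0.001], [0.108, -0.994, 0.001], [-0.001, -0.001, -1.0]]
force: [1.0, -1.1, -0.4]
opening: 0.603
grasp_force: 0.0
```

Emit:
step_arm --pt "0.2 -0.173 0.447 -0.3 0" --pt "0.2 -0.173 0.447 -0.3 0" --pt "0.2 -0.173 0.447 -0.3 0" --pt "0.2 -0.173 0.447 -0.3 0" --pt "0.2 -0.173 0.447 -0.3 0" --pt "0.2 -0.173 0.447 -0.3 0"

```text
time_s: 2.7
position: [0.4079, 0.3035, 0.2061]
tcp_rot: [[0.995, 0.101, 0.002], [0.101, -0.995, -0.0], [0.002, 0.0, -1.0]]
force: [0.1, 0.2, 0.1]
opening: 0.602
grasp_force: 0.0
```

Run:
```python
from rig import *
from h import *
np.set_printoptions(precision=4,suppress=True)
a=np.zeros((600,800,3),np.uint8)
s=read_state();p=s["position"];print(p,s["force"],s["opening"])
tip=p+np.array([0,0,-.008])
for n,x in(("top",0),("side",402)):
    c=capture(n);np.savez(n+"1.npz",**c);u=proj(c,tip)
    cx,cy=int(u[0]),int(u[1]);im=c["color"][cy-50:cy+50,cx-33:cx+33,::-1]
    o=cv2.resize(im,None,fx=6,fy=6,interpolation=cv2.INTER_CUBIC);print(n,u,cx-33,cy-50)
    q=((u-[cx-33,cy-50]+.5)*6).astype(int);cv2.drawMarker(o,tuple(map(int,q)),(0,255,0),0,12)
    for z,r in((.135,(.4067,.3048)),(.135,(.527,.3168))):
        w=proj(c,(*r,z));q=((w-[cx-33,cy-50]+.5)*6).astype(int);cv2.drawMarker(o,tuple(map(int,q)),(255,255,0),0,12)
    a[:,x:x+396]=o
cv2.imwrite("pics/c3.png",a)
```

```text
[0.4079 0.3035 0.2061] [0.0671 0.1615 0.0916] 0.6021589082721743
top [176.2567 271.0303] 143 221
side [242.6468 264.1903] 209 214
```

View pics/c3.png

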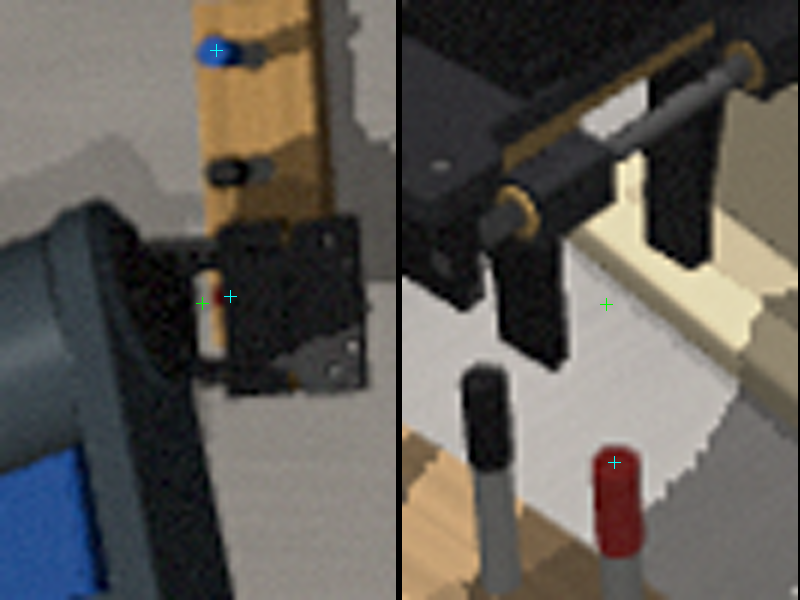

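The tip midpoint in the side view (606,301) matches the projected TCP, and the red cap mark is on the cap, so I'm descending and gripping.

Emit:
step_arm --pt "0.2 0 0 -0.15 0" --pt "0.2 0 0 -0.28 0" --pt "0.2 0 0 -0.36 0" --pt "0.2 0 0 -0.408 0" --pt "0.2 0 0 -0.408 0" --pt "-1 0 0 -0.408 0" --pt "-1 0 0 -0.408 0" --pt "-1 0 0 -0.408 0" --pt "-1 0 0 -0.408 0" --pt "-1 0 0 -0.408 0" --pt "-1 0 0 -0.408 0" --pt "-1 0 0 -0.408 0"

```text
time_s: 4.0
position: [0.4065, 0.3051, 0.1038]
tcp_rot: [[0.995, 0.103, 0.001], [0.103, -0.995, 0.001], [0.001, -0.001, -1.0]]
force: [-0.2, 0.6, 2.9]
opening: 0.17
grasp_force: 30.0
```

Emit:
step_arm --pt "-1 0 0 0.08 0" --pt "-1 0 0 0.18 0" --pt "-1 0 0 0.3 0" --pt "-1 0 0 0.44 0" --pt "-1 0 0 0.6 0" --pt "-1 0 0 0.78 0" --pt "-1 0 0 0.92 0" --pt "-1 0 0 1 0"

```text
time_s: 4.8
position: [0.407, 0.3051, 0.3567]
tcp_rot: [[0.995, 0.103, 0.005], [0.103, -0.995, 0.002], [0.005, -0.001, -1.0]]
force: [0.3, 0.0, -1.2]
opening: 0.17
grasp_force: 30.0
```

Emit:
step_arm --pt "-1 0.05 -0.15 0 0" --pt "-1 0.1 -0.32 0 0" --pt "-1 0.15 -0.5 0 0" --pt "-1 0.2 -0.67 0 0" --pt "-1 0.25 -0.83 0 0" --pt "-1 0.288 -1 0 0"

```text
time_s: 5.4
position: [0.4783, 0.0531, 0.3532]
tcp_rot: [[0.995, 0.103, -0.0], [0.103, -0.995, 0.0], [-0.0, -0.0, -1.0]]
force: [0.8, -0.1, -0.5]
opening: 0.178
grasp_force: 30.0
```

Emit:
step_arm --pt "-1 0 -0.18 0 -0.005" --pt "-1 0 -0.36 0 -0.01" --pt "-1 0 -0.52 0 -0.016" --pt "-1 0 -0.68 0 -0.016" --pt "-1 0 -0.84 0 -0.016" --pt "-1 0 -1 0 -0.016"

```text
time_s: 6.0
position: [0.4775, -0.1966, 0.3531]
tcp_rot: [[0.999, 0.053, -0.001], [0.053, -0.999, 0.001], [-0.001, -0.001, -1.0]]
force: [0.6, 0.6, -0.9]
opening: 0.176
grasp_force: 30.0
```

Emit:
step_arm --pt "-1 0 -0.14 0 0" --pt "-1 0 -0.28 -0.1 0" --pt "-1 0 -0.38 -0.25 0" --pt "-1 0 -0.438 -0.4 0" --pt "-1 0 -0.438 -0.5 0" --pt "-1 0 -0.438 -0.56 0" --pt "-1 0 -0.438 -0.6 0" --pt "-1 0 -0.438 -0.6 0"

```text
time_s: 6.8
position: [0.4774, -0.3039, 0.202]
tcp_rot: [[0.999, 0.053, -0.003], [0.053, -0.999, 0.003], [-0.003, -0.003, -1.0]]
force: [0.3, -0.4, -1.0]
opening: 0.171
grasp_force: 30.0
```

```bash
cat > look.py <<'E'
from rig import *
from h import *
import sys
def look(name,pts,box):
    np.set_printoptions(precision=4,suppress=True)
    s=read_state();print(s["position"],s["force"],s["opening"],s["time_s"])
    a=np.zeros((600,800,3),np.uint8)
    for n,x in(("top",0),("side",402)):
        c=capture(n);np.savez(name+n+".npz",**c);cx,cy=[int(v) for v in proj(c,box)]
        cx=min(max(cx,33),526);cy=min(max(cy,50),369);org=np.array([cx-33,cy-50]);print(n,org)
        o=cv2.resize(c["color"][cy-50:cy+50,cx-33:cx+33,::-1],None,fx=6,fy=6,interpolation=cv2.INTER_CUBIC)
        for p in pts:
            q=((proj(c,p)-org+.5)*6).astype(int);cv2.drawMarker(o,tuple(map(int,q)),(0,255,0),0,8)
        a[:,x:x+396]=o
    cv2.imwrite(f"pics/{name}.png",a)
E
python3 -c "
from look import *
look('d1',[(.4788,-.3046,.06),(.5381,-.3014,.06),(.4787,-.3047,.115)],(.4787,-.3047,.1))"
```

```text
[ 0.4774 -0.3039  0.202 ] [ 0.2641 -0.4117 -1.0074] 0.17111121820204017 6.8
top [352 200]
side [359 133]
```

View pics/d1.png

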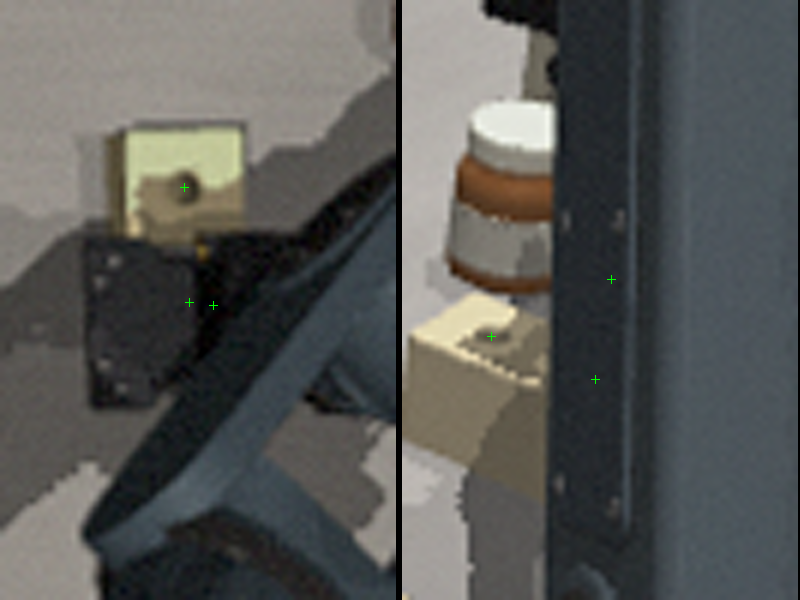

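The arm hides the near hole. The far hole's projected mark agrees with the picture in both views, so I'll insert gently and watch the force.

Emit:
step_arm --pt "-1 0 0 -0.1 0" --pt "-1 0 0 -0.17 0" --pt "-1 0 0 -0.2 0" --pt "-1 0 0 -0.22 0" --pt "-1 0 0 -0.235 0" --pt "-1 0 0 -0.25 0" --pt "-1 0 0 -0.26 0" --pt "-1 0 0 -0.26 0"

```text
time_s: 7.7
position: [0.4783, -0.3047, 0.1386]
tcp_rot: [[0.999, 0.053, 0.0], [0.053, -0.999, 0.0], [0.0, 0.0, -1.0]]
force: [0.0, 0.3, -0.7]
opening: 0.171
grasp_force: 30.0
```

Emit:
step_arm --pt "-1 0 0 -0.04 0" --pt "-1 0 0 -0.07 0" --pt "-1 0 0 -0.09 0" --pt "-1 0 0 -0.105 0" --pt "-1 0 0 -0.115 0" --pt "-1 0 0 -0.115 0"

```text
time_s: 8.3
position: [0.4781, -0.3046, 0.1094]
tcp_rot: [[0.999, 0.053, -0.001], [0.053, -0.999, 0.0], [-0.0, -0.0, -1.0]]
force: [0.9, 0.4, -1.1]
opening: 0.177
grasp_force: 30.0
```

Emit:
step_arm --pt "-1 0 0 -0.004 0" --pt "-1 0 0 -0.008 0" --pt "-0.4 0 0 -0.008 0" --pt "-0.2 0 0 -0.008 0" --pt "0.2 0 0 -0.008 0" --pt "0.2 0 0 -0.008 0" --pt "0.2 0 0 0.1 0" --pt "0.2 0 0 0.28 0" --pt "0.2 0 0 0.48 0" --pt "0.2 0 0 0.68 0" --pt "0.2 0 0 0.8 0"

```text
time_s: 9.4
position: [0.4793, -0.3056, 0.3141]
tcp_rot: [[0.999, 0.053, 0.005], [0.053, -0.999, -0.004], [0.004, 0.004, -1.0]]
force: [0.1, -0.2, -0.5]
opening: 0.602
grasp_force: 0.0
```

Emit:
step_arm --pt "0.2 0 1 0 0" --pt "0.2 0 1 0 0" --pt "0.2 0 1 0 0" --pt "0.2 0 1 0 0" --pt "0.2 0 1 0 0" --pt "0.2 0 1 0 0"

```text
time_s: 10.0
position: [0.4766, -0.0489, 0.3097]
tcp_rot: [[0.998, 0.06, -0.002], [0.06, -0.998, 0.003], [-0.002, -0.003, -1.0]]
force: [-0.3, -1.4, -0.1]
opening: 0.602
grasp_force: 0.0
```

```bash
python3 -c "
from look import *
look('d2',[(.4788,-.3046,.14),(.4788,-.3046,.06),(.5381,-.3014,.06)],(.5,-.3047,.1))"
```

```text
[ 0.4766 -0.0489  0.3097] [-0.2551 -1.3509 -0.1281] 0.601727268962874 10.0
top [353 193]
side [353 131]
```

View pics/d2.png

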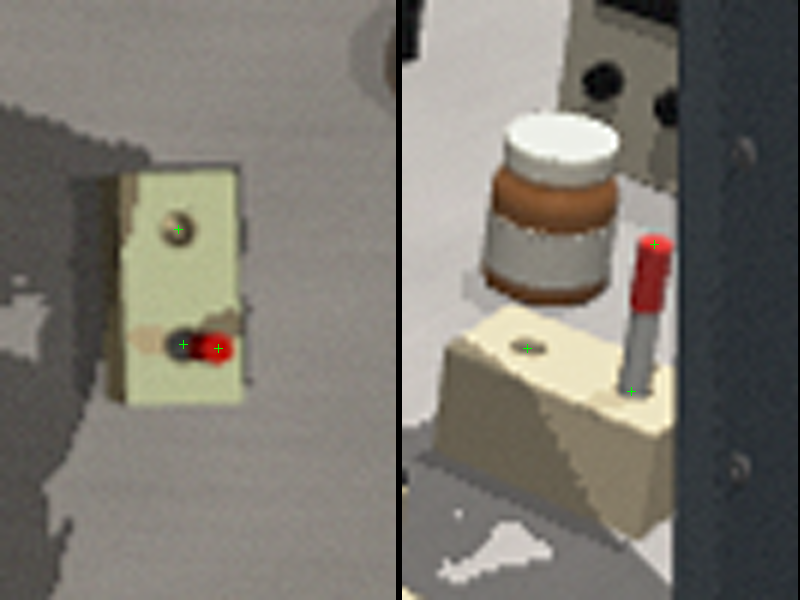

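Red is fully home: its cap top sits on the 140 mm mark in the side view at (654,244). The far hole's mark at (527,348) is on the hole. Now blue.

Emit:
step_arm --pt "0.2 0.193 1 0 0.016" --pt "0.2 0.193 1 0 0.016" --pt "0.2 0.193 1 0 0.016" --pt "0.2 0.193 1 0 0.016" --pt "0.2 0.193 1 0 0.016" --pt "0.2 0.193 1 0 0.016"

```text
time_s: 10.7
position: [0.5283, 0.1985, 0.3095]
tcp_rot: [[0.994, 0.106, 0.002], [0.106, -0.994, 0.002], [0.002, -0.002, -1.0]]
force: [-0.9, -1.1, 0.1]
opening: 0.597
grasp_force: 0.0
```

Emit:
step_arm --pt "0.2 0 0.2 0 0" --pt "0.2 0 0.38 -0.1 0" --pt "0.2 0 0.486 -0.25 0" --pt "0.2 0 0.486 -0.4 0" --pt "0.2 0 0.486 -0.5 0" --pt "0.2 0 0.486 -0.6 0" --pt "0.2 0 0.486 -0.7 0" --pt "0.2 0 0.486 -0.78 0" --pt "0.2 0 0.486 -0.825 0" --pt "0.2 0 0.486 -0.825 0" --pt "-1 0 0.486 -0.825 0" --pt "-1 0 0.486 -0.825 0" --pt "-1 0 0.486 -0.825 0" --pt "-1 0 0.486 -0.825 0" --pt "-1 0 0.486 -0.825 0" --pt "-1 0 0.486 -0.825 0"

```text
time_s: 12.3
position: [0.5267, 0.3171, 0.104]
tcp_rot: [[0.995, 0.103, 0.001], [0.103, -0.995, 0.001], [0.001, -0.0, -1.0]]
force: [-0.3, -0.7, 0.5]
opening: 0.175
grasp_force: 30.0
```

Emit:
step_arm --pt "-1 0 0 0.08 0" --pt "-1 0 0 0.18 0" --pt "-1 0 0 0.3 0" --pt "-1 0 0 0.44 0" --pt "-1 0 0 0.6 0" --pt "-1 0 0 0.78 0" --pt "-1 0 0 0.92 0" --pt "-1 0 0 1 0"

```text
time_s: 13.1
position: [0.5273, 0.3172, 0.3574]
tcp_rot: [[0.995, 0.103, 0.005], [0.103, -0.995, 0.002], [0.006, -0.001, -1.0]]
force: [0.3, -0.0, -0.9]
opening: 0.178
grasp_force: 30.0
```

Emit:
step_arm --pt "-1 0 -0.15 0 0" --pt "-1 0.02 -0.32 0 0" --pt "-1 0.03 -0.5 0 0" --pt "-1 0.044 -0.67 0 0" --pt "-1 0.044 -0.83 0 0" --pt "-1 0.044 -1 0 0"

```text
time_s: 13.7
position: [0.537, 0.0654, 0.3534]
tcp_rot: [[0.995, 0.104, -0.0], [0.104, -0.995, 0.0], [-0.0, -0.0, -1.0]]
force: [1.2, -0.1, -0.6]
opening: 0.172
grasp_force: 30.0
```

Emit:
step_arm --pt "-1 0 -0.18 0 -0.005" --pt "-1 0 -0.36 0 -0.01" --pt "-1 0 -0.52 0 -0.016" --pt "-1 0 -0.68 0 -0.016" --pt "-1 0 -0.84 0 -0.016" --pt "-1 0 -1 0 -0.016"

```text
time_s: 14.3
position: [0.537, -0.1846, 0.3534]
tcp_rot: [[0.999, 0.053, -0.0], [0.053, -0.999, 0.0], [-0.0, -0.0, -1.0]]
force: [-0.1, 0.1, -1.3]
opening: 0.176
grasp_force: 30.0
```

Emit:
step_arm --pt "-1 0 -0.16 0 0" --pt "-1 0 -0.3 -0.05 0" --pt "-1 0 -0.42 -0.15 0" --pt "-1 0 -0.473 -0.3 0" --pt "-1 0 -0.473 -0.45 0" --pt "-1 0 -0.473 -0.56 0" --pt "-1 0 -0.473 -0.66 0" --pt "-1 0 -0.473 -0.74 0" --pt "-1 0 -0.473 -0.79 0" --pt "-1 0 -0.473 -0.82 0" --pt "-1 0 -0.473 -0.84 0" --pt "-1 0 -0.473 -0.86 0" --pt "-1 0 -0.473 -0.86 0"

```text
time_s: 15.6
position: [0.5376, -0.3015, 0.1387]
tcp_rot: [[0.999, 0.053, 0.0], [0.053, -0.999, -0.0], [0.0, 0.0, -1.0]]
force: [0.3, -0.1, -1.2]
opening: 0.173
grasp_force: 30.0
```

Emit:
step_arm --pt "-1 0 0 -0.04 0" --pt "-1 0 0 -0.07 0" --pt "-1 0 0 -0.09 0" --pt "-1 0 0 -0.105 0" --pt "-1 0 0 -0.115 0" --pt "-1 0 0 -0.122 0" --pt "-1 0 0 -0.122 0"

```text
time_s: 16.3
position: [0.5378, -0.3016, 0.1089]
tcp_rot: [[0.999, 0.053, 0.001], [0.053, -0.999, -0.0], [0.001, 0.0, -1.0]]
force: [-0.3, 0.7, 4.2]
opening: 0.174
grasp_force: 30.0
```

Emit:
step_arm --pt "-0.4 0 0 0 0" --pt "-0.2 0 0 0 0" --pt "0.2 0 0 0 0" --pt "0.2 0 0 0 0" --pt "0.2 0 0 0.1 0" --pt "0.2 0 0 0.28 0" --pt "0.2 0 0 0.48 0" --pt "0.2 0 0 0.68 0" --pt "0.2 0 0 0.8 0" --pt "0.2 0 0 0.8 0"

```text
time_s: 17.3
position: [0.5399, -0.3034, 0.3142]
tcp_rot: [[0.999, 0.053, 0.01], [0.053, -0.999, -0.008], [0.009, 0.008, -1.0]]
force: [0.8, -0.1, 0.5]
opening: 0.604
grasp_force: 0.0
```

Emit:
step_arm --pt "0.2 -0.186 1 0 0.466" --pt "0.2 -0.186 1 0 0.466" --pt "0.2 -0.186 1 0 0.466" --pt "0.2 -0.186 1 0 0.466" --pt "0.2 -0.186 1 0 0.466" --pt "0.2 -0.186 1 0 0.466" --pt "0.2 -0.186 1 0 0.466" --pt "0.2 -0.186 1 0 0.466" --pt "0.2 -0.186 1 0 0.466" --pt "0.2 -0.186 1 0 0.466" --pt "0.2 -0.186 1 0 0.466"

```text
time_s: 18.4
position: [0.4903, -0.0512, 0.3069]
tcp_rot: [[0.054, 0.999, -0.002], [0.999, -0.054, 0.001], [0.001, -0.002, -1.0]]
force: [-0.7, 0.5, 0.0]
opening: 0.6
grasp_force: 0.0
```

Emit:
step_arm --pt "0.2 0 0.23 0 0" --pt "0.2 0 0.23 -0.1 0" --pt "0.2 0 0.23 -0.25 0" --pt "0.2 0 0.23 -0.3 0" --pt "0.2 0 0.23 -0.3 0"

```text
time_s: 18.9
position: [0.4889, 0.0066, 0.2304]
tcp_rot: [[0.056, 0.998, -0.007], [0.998, -0.056, 0.001], [0.001, -0.007, -1.0]]
force: [-0.7, 0.5, 0.4]
opening: 0.6
grasp_force: 0.0
```

```bash
python3 -c "
from look import *
p=read_state()['position']
look('d3',[(.4915,.006,.154),(p[0],p[1],p[2]-.008),(.4938,.051,.154),(.4892,-.039,.154)],(.49,.006,.19))
a=cv2.imread('pics/d3.png')
c=np.load('d3top.npz')['color'][:,:,::-1]
t=cv2.resize(c[170:270,355:421],None,fx=6,fy=6,interpolation=cv2.INTER_CUBIC)
a[:,:396]=t;cv2.imwrite('pics/d3.png',a)"
```

```text
[0.4889 0.0066 0.2304] [-0.6872  0.5168  0.3922] 0.6001652587294164 18.9
top [250 194]
side [285 143]
```

View pics/d3.png

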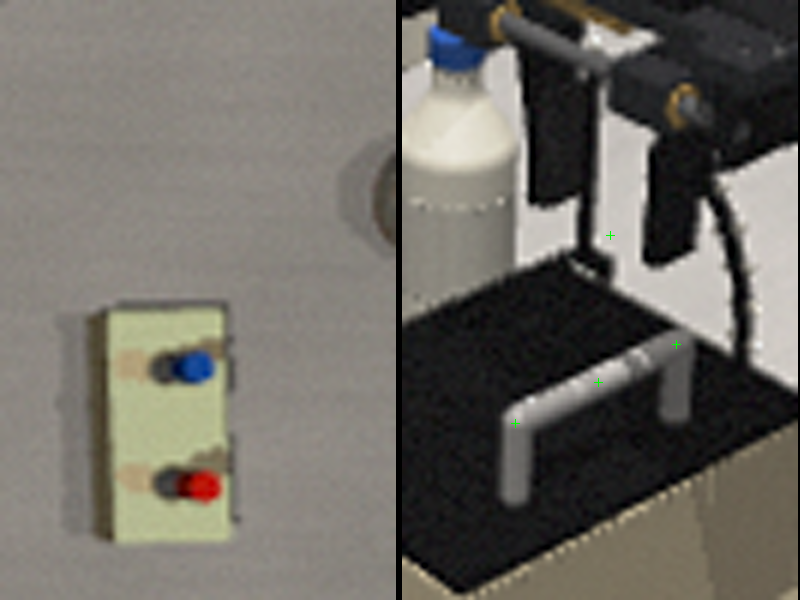

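Both rods stand alike in the holder: top view blue (195,366) and red (203,485). The bar's mark at (597,381) lies on the bar. Descending to grip it.

Emit:
step_arm --pt "0.2 0 0 -0.12 0" --pt "0.2 0 0 -0.22 0" --pt "0.2 0 0 -0.29 0" --pt "0.2 0 0 -0.338 0" --pt "0.2 0 0 -0.338 0" --pt "-0.3 0 0 -0.338 0" --pt "-0.5 0 0 -0.338 0" --pt "-1 0 0 -0.338 0" --pt "-1 0 0 -0.338 0" --pt "-1 0 0 -0.338 0" --pt "-1 0 0 -0.338 0" --pt "-1 0 0 -0.338 0"

```text
time_s: 20.2
position: [0.4905, 0.0061, 0.1486]
tcp_rot: [[0.054, 0.999, -0.001], [0.999, -0.054, 0.0], [0.0, -0.001, -1.0]]
force: [-2.2, -0.8, 1.9]
opening: 0.124
grasp_force: 30.0
```

Emit:
step_arm --pt "-1 0.007 0 0.022 0" --pt "-1 0.017 -0.001 0.045 0" --pt "-1 0.027 -0.0015 0.066 0" --pt "-1 0.0375 -0.002 0.088 0" --pt "-1 0.05 -0.003 0.108 0" --pt "-1 0.062 -0.0035 0.129 0" --pt "-1 0.076 -0.004 0.148 0" --pt "-1 0.09 -0.005 0.168 0" --pt "-1 0.09 -0.005 0.168 0" --pt "-1 0.09 -0.005 0.168 0"

```text
time_s: 21.2
position: [0.5119, 0.0048, 0.191]
tcp_rot: [[0.053, 0.999, -0.004], [0.999, -0.053, -0.0], [-0.0, -0.004, -1.0]]
force: [-5.5, -1.5, 0.9]
opening: 0.122
grasp_force: 30.0
```

Emit:
step_arm --pt "-1 0.015 -0.001 0.018 0" --pt "-1 0.031 -0.002 0.036 0" --pt "-1 0.048 -0.003 0.053 0" --pt "-1 0.065 -0.004 0.069 0" --pt "-1 0.084 -0.005 0.085 0" --pt "-1 0.103 -0.006 0.1 0" --pt "-1 0.122 -0.007 0.113 0" --pt "-1 0.142 -0.008 0.126 0" --pt "-1 0.163 -0.009 0.138 0" --pt "-1 0.184 -0.01 0.15 0" --pt "-1 0.206 -0.0115 0.16 0" --pt "-1 0.227 -0.0127 0.169 0" --pt "-1 0.227 -0.0127 0.169 0" --pt "-1 0.227 -0.0127 0.169 0" --pt "-1 0.227 -0.0127 0.169 0"

```text
time_s: 22.7
position: [0.5689, 0.0013, 0.2357]
tcp_rot: [[0.053, 0.999, -0.002], [0.999, -0.053, -0.001], [-0.001, -0.002, -1.0]]
force: [-9.8, -2.4, 12.2]
opening: 0.124
grasp_force: 30.0
```

Run:
```python
from rig import *
from h import *
np.set_printoptions(precision=4,suppress=True)
s=read_state();p=s["position"];print(p,s["force"],s["opening"],s["grasp_force"])
yw=np.radians(-3.2);X=np.array([np.cos(yw),np.sin(yw)]);Y=np.array([-X[1],X[0]])
H=np.array([.5415,.0034])+.08*X
print("hinge",H,"angle from TCP+5mm",np.degrees(np.arctan2(p[2]+.005-.111,-(p[:2]-H)@X))-18.3)
c=capture("side");np.savez("d4.npz",**c)
x0,y0=275,95;k=5
o=cv2.resize(c["color"][y0:y0+120,x0:x0+130,::-1],None,fx=k,fy=k,interpolation=cv2.INTER_CUBIC)
def mk(P,col):
    q=((proj(c,P)-[x0,y0]+.5)*k).astype(int);cv2.drawMarker(o,tuple(map(int,q)),col,0,8)
def cov(th,u,w,v): # u along cover, w normal, v along y
    t=np.radians(th);xy=H+X*(-u*np.cos(t)+w*np.sin(t))+Y*v;return (*xy,.111+u*np.sin(t)+w*np.cos(t))
for th,col in((45,(255,0,0)),(50,(0,255,0)),(55,(0,0,255))):
    for v in(-.1,.1): mk(cov(th,.16,.008,v),col)
    mk(cov(th,.13,.043,.045),col); mk(cov(th,.1,0,-.12),col)
cv2.imwrite("pics/d4.png",o)
```

```text
[0.5689 0.0013 0.2357] [-9.7527 -2.4363 12.1524] 0.12391065742040355 29.996216297149658
hinge [ 0.6214 -0.0011] angle from TCP+5mm 49.665365560065055
```

View pics/d4.png

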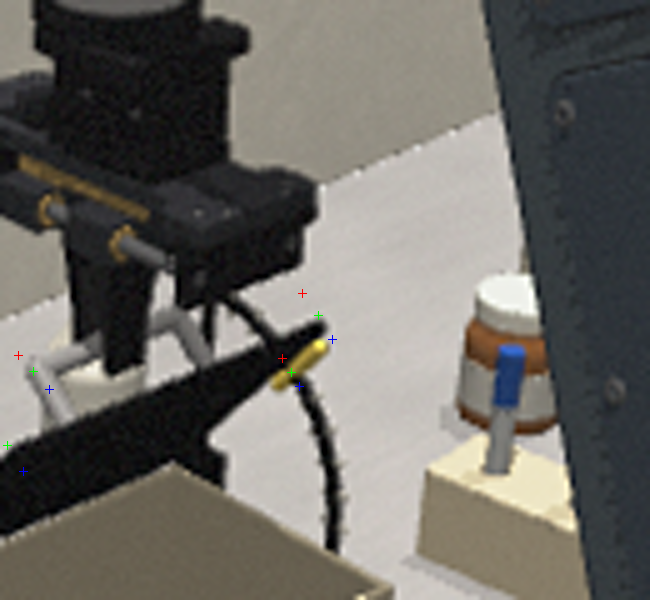

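The picture shows the cover up beside the yellow mark. Its free corner at about (320,321) lies just under the 50° overlay at (318,315), so it is at roughly 49°. The tool also carries about 15 N of radial load, so I'll relieve that, nudge up and recheck.

Emit:
step_arm --pt "-1 0.001 0 0.005 0" --pt "-1 0.002 0 0.01 0" --pt "-1 0.002 0 0.0136 0" --pt "-1 0.002 0 0.0136 0" --pt "-1 0.002 0 0.0136 0" --pt "-1 0.002 0 0.0136 0" --pt "-1 0.002 0 0.0136 0"

```text
time_s: 23.45
position: [0.5701, 0.0012, 0.2363]
tcp_rot: [[0.054, 0.999, -0.002], [0.999, -0.054, -0.001], [-0.001, -0.002, -1.0]]
force: [-5.0, -3.7, 0.1]
opening: 0.127
grasp_force: 30.0
```

```bash
cat > ang.py <<'E'
from rig import *
from h import *
np.set_printoptions(precision=4,suppress=True)
yw=np.radians(-3.2);X=np.array([np.cos(yw),np.sin(yw)]);Y=np.array([-X[1],X[0]])
H=np.array([.5415,.0034])+.08*X
def cov(th,u,w,v):
    t=np.radians(th);xy=H+X*(-u*np.cos(t)+w*np.sin(t))+Y*v;return (*xy,.111+u*np.sin(t)+w*np.cos(t))
def edge(c,v):
    g=cv2.cvtColor(c["color"],cv2.COLOR_RGB2GRAY).astype(float)
    ths=np.arange(38,62,.25);val=[]
    for t in ths:
        q=proj(c,cov(t,.16,.008,v));val.append(cv2.getRectSubPix(g.astype(np.float32),(1,1),tuple(map(float,q)))[0,0])
    val=np.array(val);return ths,val
def report(c):
    for v in(.05,.06,.07,-.055,-.065,-.075,-.085,-.095):
        t,g=edge(c,v);d=np.gradient(g);i=np.argmax(d);print(v,t[i],round(d[i],1))
E
python3 - <<'E'
from ang import *
report(np.load("d4.npz"));s=read_state();p=s["position"];print(p,s["force"])
c=capture("side");np.savez("d5.npz",**c);print("now");report(c)
E
```

```text
0.05 49.25 18.9
0.06 49.5 24.0
0.07 49.25 14.7
-0.055 49.75 31.5
-0.065 42.0 19.7
-0.075 49.25 24.0
-0.085 48.75 28.5
-0.095 49.5 26.1
[0.5701 0.0012 0.2363] [-4.9509 -3.6745  0.0777]
now
0.05 50.25 23.3
0.06 50.0 21.2
0.07 49.75 16.0
-0.055 49.25 25.5
-0.065 42.0 18.9
-0.075 49.75 30.0
-0.085 50.0 25.1
-0.095 50.0 30.2
```

The cover edge now reads 50° and the load is low. One last overview before handing in.

Run:
```python
from rig import *
import cv2
cv2.imwrite("pics/fin.png",cv2.resize(capture("side")["color"][:,:,::-1],(800,600)))
```

```text
(no output)
```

View pics/fin.png

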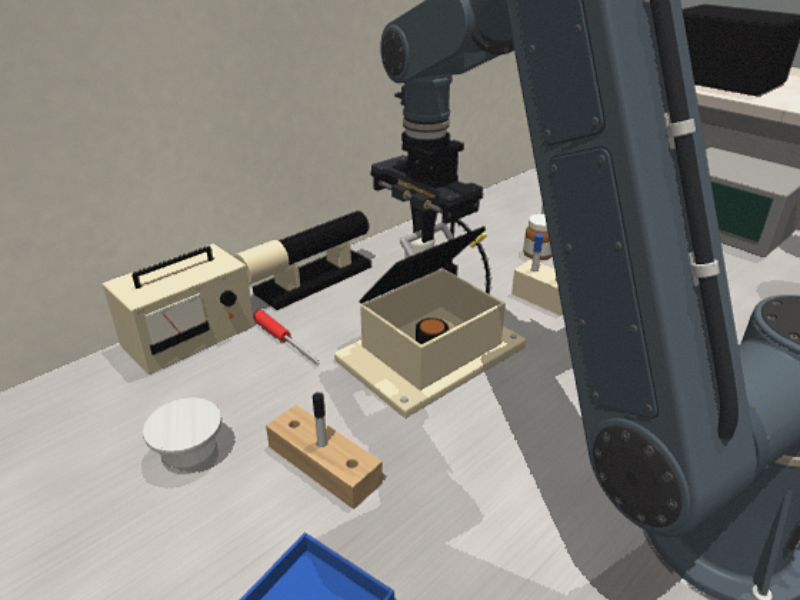

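The black rod is still in the rack at (319,420), the blue rod is in the holder at (538,250), the cover is held by its bar at (425,240), and the bystanders that show have not moved. Handing in.

```bash
python3 -c "
from rig import *
print(hand_in())"
```

```text
the job is handed in; nothing more can be done
None
```

I handed the job in with the red and blue rods fully home in the holder, the black rod still in the rack, and the gripper holding the cover by its bar at about 50° (image estimate, roughly ±1°).

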